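# Put the cleaned microscope objectives back into their fitted case

### The arm

A 6-joint arm with a two-finger parallel gripper is mounted at the origin on a cart in front of the work surface, level with it; the furniture and walls round the work are solid. World frame = base frame: x ahead of the robot, y to its left, z up, the work surface at z = 0. Lengths are in m, angles in rad, forces in N, time in s.
With the tool pointing down it reaches from about 0.25 to 0.775 m from the base axis. Payload 4 kg.
Tool frame: the origin (TCP) lies midway between the tips of the shut fingers; the grasp point (between the pads) lies 19 mm behind it; z points along the fingers, x is the direction in which the jaws open and shut, and the axes are right-handed (so a half turn about z gives the same grasp; the last joint's range is limited). The gripper opens to 94 mm and grips with 3 to 60 N. Pads are 16 mm wide; open, the fingers measure 119 mm over their backs; the gripper's body (75 mm by 177 mm) begins 78 mm behind the grasp point.
Start: joints at [-1.436, 0.087, 1.371, -0, 1.684, -0.103], TCP at [0.13, -0.535, 0.206] pointing down, gripper open.
Joint ranges: [-3.1, 3.1], [-0.76, 2.03], [0.27, 2.55], [-1.08, 4.22], [0.17, 2.65], [-2.57, 2.57]. Speed limits (rad/s): [2.79, 2.79, 3.14, 3.14, 3.14, 3.14].

### API

Orientations are given as [roll, pitch, yaw] about the fixed x, y, z axes, in that order (R = Rz(yaw) Ry(pitch) Rx(roll)).
In Python, from bench import * gives the robot as it stands.
- The arm moves only by the tool send_rows, never from a script. Its argument "rows" is one flat list of numbers, 7 for each row, row after row: the shift along the world's x, y, z in mm, then the turn, a rotation vector about the world's x, y, z in degrees, then the opening, from 0 (shut) to 1 (fully open). A call has exactly 8 rows; each row shifts and turns the commanded pose from where the row before left it; what a row does not reach is not made up. A row lasts 1/8 s, in which the tool goes at most 62.5 mm and 10.7 degrees, less where a joint would pass 70% of its speed; a pose out of reach is approached as far as the arm can. A call is refused whole if a number of a shift passes 62.5 or a number of a turn 10.7, either way. A call with a gripper value outside its range is refused whole. The fingers move at their own pace and stop on an object; the grip force is fixed at half the most. Time passes only in rows, so rows that do not move let the fingers close, or fill a call up. It gives the time, the measured TCP pose, the force and the opening at its end, in the units of the state.
- get_obs(): the state, without advancing time (a new reading comes with each control period).
- snapshot(name): name is "scene" or "top"; returns a dict with "color" (384x512x3 uint8, red, green, blue), "intrinsics" (3x3 intrinsics, pixels), "rvec" (rotation vector, rad) and "tvec" (3), from world to camera coordinates, as OpenCV has them. Camera axes: x right, y down, z forward; pixel columns grow to the right and rows downward; lengths in m; the calibration is good to about 2 mm. A picture is of the moment at which its call begins. There is no depth.
- close_job(): hands the job in, once; it reports no verdict.
The state is a dict: "time": time; "joint_positions": joint angles; "qvel": joint speeds; "joint_torque": joint torques, N m; "tool_pos": TCP position; "ee_rot": TCP orientation; "wrist_force": force on the tool from outside, world axes, zero at the start; "wrist_torque": the same for the moment, N m; "width": finger opening in m.
Only numpy, scipy, OpenCV 4.12 (cv2) and the standard library are available. Lean on these libraries where they do the work, as an engineer would, in place of code of your own. Each camera call takes 0.05 s, during which the arm holds its last target.

### The job

The cleaned microscope objectives stand in a row on the bench rack: open the clear lid of the storage case and move each one, upright as it stands, fully home into the insert bored for it, so that the widest and shortest objective goes into the widest, shallowest bore and so on down to the slimmest and longest in the narrowest, deepest bore. Then shut the lid completely. They are optics: set each one down to the bottom of its bore rather than dropping it, and do not tip any over.

Things in the scene. Friction and masses are not known exactly. Their poses are not given: they have to be found in the camera images.
- objective_30: widest, shortest objective: aluminium barrel 36 mm diameter, 30 mm tall, upright on a 20 mm brass thread stub 5 mm high; lens up. Origin: centre of its underside, z up. Grip the barrel, 7 to 25 mm up (bevelled above). 83 g. Starts in one of 4 equal seats (4 mm deep, 48 mm apart) of a fixed grey bar 52 mm wide, 16 mm high; y along the row, x across it.
- objective_40: 2nd widest, 2nd shortest objective: aluminium barrel 31 mm diameter, 40 mm tall, upright on a 20 mm brass thread stub 5 mm high; lens up. Origin: centre of its underside, z up. Grip the barrel, 7 to 35 mm up (bevelled above). 77 g. Starts in one of 4 equal seats (4 mm deep, 48 mm apart) of a fixed grey bar 52 mm wide, 16 mm high; y along the row, x across it.
- objective_50: 2nd slimmest, 2nd longest objective: aluminium barrel 26 mm diameter, 50 mm tall, upright on a 20 mm brass thread stub 5 mm high; lens up. Origin: centre of its underside, z up. Grip the barrel, 7 to 45 mm up (bevelled above). 71 g. Starts in one of 4 equal seats (4 mm deep, 48 mm apart) of a fixed grey bar 52 mm wide, 16 mm high; y along the row, x across it.
- objective_60: slimmest, longest objective: aluminium barrel 21 mm diameter, 60 mm tall, upright on a 20 mm brass thread stub 5 mm high; lens up. Origin: centre of its underside, z up. Grip the barrel, 7 to 55 mm up (bevelled above). 65 g. Starts in one of 4 equal seats (4 mm deep, 48 mm apart) of a fixed grey bar 52 mm wide, 16 mm high; y along the row, x across it.
- insert_30: white square block with the widest, shallowest bore, 40 mm diameter, 8 mm deep, for the objective 36 mm wide, 30 mm tall, which then stands 22 mm proud. Block 49.5 x 49.5 x 44 mm, fixed, one of 4 in the case, 50 mm apart. Origin: centre of underside, z up; bore on its z axis, mouth (2.5 mm bevel) at z = 44 mm, floor at 36 mm. y along the row, x towards the hinge.
- insert_40: white square block with the 2nd widest bore, 35 mm diameter, 18 mm deep, for the objective 31 mm wide, 40 mm tall, which then stands 22 mm proud. Block 49.5 x 49.5 x 44 mm, fixed, one of 4 in the case, 50 mm apart. Origin: centre of underside, z up; bore on its z axis, mouth (2.5 mm bevel) at z = 44 mm, floor at 26 mm. y along the row, x towards the hinge.
- insert_50: white square block with the 2nd narrowest bore, 30 mm diameter, 28 mm deep, for the objective 26 mm wide, 50 mm tall, which then stands 22 mm proud. Block 49.5 x 49.5 x 44 mm, fixed, one of 4 in the case, 50 mm apart. Origin: centre of underside, z up; bore on its z axis, mouth (2.5 mm bevel) at z = 44 mm, floor at 16 mm. y along the row, x towards the hinge.
- insert_60: white square block with the narrowest, deepest bore, 25 mm diameter, 38 mm deep, for the objective 21 mm wide, 60 mm tall, which then stands 22 mm proud. Block 49.5 x 49.5 x 44 mm, fixed, one of 4 in the case, 50 mm apart. Origin: centre of underside, z up; bore on its z axis, mouth (2.5 mm bevel) at z = 44 mm, floor at 6 mm. y along the row, x towards the hinge.
- case_lid (a joint): hinge of the clear lid of the fixed black case (60 x 209 mm, rim 42 mm up, 80 mm high shut). 0 shut, grows as it opens up and back, stop at 2.2 rad; stays where left (up to 2 N at the tab moves it), so push it down to shut. Axis: along the inserts' y, 30 mm behind the row's centre line (inserts' +x), 42 mm above the bench. The shut lid leaves 29 mm above the inserts.
- lid_tab (a point): point on the grey pull tab at the middle of the lid's front edge: tab 24 mm wide along the row, 8 mm thick, sticking out 22 mm; the point is 13 mm out from the edge, mid-thickness, 73 mm from the hinge axis (5 mm above it when shut). Pinched by its sides, fingers closing along the row, it turns between the fingertips as the lid swings.

How it is judged:
On the way, in this order (a step that is already met when the one before it is completed fails the run):
1. the lid is open (value of joint case_lid above 1 rad), for 0.2 s.
2. all four objectives stand home in their own inserts, let go, with the lid still open (horizontal distance between objective_30 and insert_30 below 0.008 m and z of objective_30 in the frame of insert_30 between 0.032 and 0.04 m and angle between each of objective_30, objective_40, objective_50, objective_60's own z axis and vertical below 0.15 rad and contact force between the fingers and objective_30 below 0.05 N and horizontal distance between objective_40 and insert_40 below 0.008 m and z of objective_40 in the frame of insert_40 between 0.022 and 0.03 m and contact force between the fingers and objective_40 below 0.05 N and horizontal distance between objective_50 and insert_50 below 0.008 m and z of objective_50 in the frame of insert_50 between 0.012 and 0.02 m and contact force between the fingers and objective_50 below 0.05 N and horizontal distance between objective_60 and insert_60 below 0.008 m and z of objective_60 in the frame of insert_60 between 0.002 and 0.01 m and contact force between the fingers and objective_60 below 0.05 N and value of joint case_lid above 0.8 rad), for 0.2 s.
At the end, for the whole second after the job is handed in: Each objective stands in its own insert (within 8 mm of the bore's axis, within 4 mm of the bore's floor, within 0.15 rad of upright), released and at rest, and the lid is shut to within 0.06 rad (horizontal distance between objective_30 and insert_30 below 0.008 m and z of objective_30 in the frame of insert_30 between 0.032 and 0.04 m and angle between each of objective_30, objective_40, objective_50, objective_60's own z axis and vertical below 0.15 rad and contact force between the fingers and objective_30 below 0.05 N and linear speed of each of objective_30, objective_40, objective_50, objective_60 below 0.02 m/s and horizontal distance between objective_40 and insert_40 below 0.008 m and z of objective_40 in the frame of insert_40 between 0.022 and 0.03 m and contact force between the fingers and objective_40 below 0.05 N and horizontal distance between objective_50 and insert_50 below 0.008 m and z of objective_50 in the frame of insert_50 between 0.012 and 0.02 m and contact force between the fingers and objective_50 below 0.05 N and horizontal distance between objective_60 and insert_60 below 0.008 m and z of objective_60 in the frame of insert_60 between 0.002 and 0.01 m and contact force between the fingers and objective_60 below 0.05 N and value of joint case_lid below 0.06 rad and velocity of joint case_lid between -0.05 and 0.05 rad/s); the robot touches nothing.
It fails at once if an objective is tipped over (more than 0.7 rad from upright) (angle between any of objective_30, objective_40, objective_50, objective_60's own z axis and vertical above 0.7 rad).
It fails at once if an objective is dropped (falls free of the fingers faster than 0.7 m/s, a drop of about 25 mm) ((linear speed of objective_30 above 0.7 m/s and contact force between the fingers and objective_30 below 0.01 N) or (linear speed of objective_40 above 0.7 m/s and contact force between the fingers and objective_40 below 0.01 N) or (linear speed of objective_50 above 0.7 m/s and contact force between the fingers and objective_50 below 0.01 N) or (linear speed of objective_60 above 0.7 m/s and contact force between the fingers and objective_60 below 0.01 N)).
It also fails if it takes over 136 s, if anything falls off the work surface, if the arm or the gripper's body presses on something with over 40 N, if the wrist force passes 120 N, or if a joint passes its speed limit or range.

## Working session

There is one attempt and no reset: what is moved stays moved. The work goes in short steps, Python scripts to look and compute and a tool call to move; the robot and the scene stay as the last step left them, time stands still between calls to the robot, and variables do not carry over. Pictures are saved under pics/ and viewed, and the job is handed in when it is done.

Besides the shell and the picture viewer there is one more tool, called after ">>>" in YAML: its name, and indented under it one key for each argument. send_rows: Moves the arm, as the interface text tells. Its arguments: {"type":"object","properties":{"rows":{"type":"array","items":{"type":"number"}}},"required":["rows"]}

```bash
mkdir -p pics; ls; cat > h.py <<'E'
from bench import *
import numpy as np, cv2
def snap(n,f):
    s=snapshot(n); cv2.imwrite('pics/'+f,cv2.cvtColor(s['color'],cv2.COLOR_RGB2BGR)); np.savez('pics/'+f[:-4]+'.npz',**s); return s
def ray(s,u,v):
    R=cv2.Rodrigues(np.array(s['rvec'],float))[0]; t=np.array(s['tvec'],float).ravel(); K=np.array(s['intrinsics'])
    d=R.T@np.linalg.inv(K)@[u,v,1]; return -R.T@t,d
def onz(s,u,v,z):
    c,d=ray(s,u,v); return c+d*(z-c[2])/d[2]
def proj(s,P):
    return cv2.projectPoints(np.array(P,float).reshape(-1,3),np.array(s['rvec'],float),np.array(s['tvec'],float),np.array(s['intrinsics']),None)[0].reshape(-1,2)
E
python3 - <<'E'
from h import *
for n in('scene','top'):
    s=snap(n,n+'0.png'); print(n,ray(s,256,192))
    s=cv2.imread(f'pics/{n}0.png'); cv2.imwrite(f'pics/{n}0b.png',cv2.resize(s,(800,600),interpolation=cv2.INTER_CUBIC))
print(get_obs())
E
```

```text
pics
scene (array([0.07438193, 0.58563601, 0.71110635]), array([ 0.44464819, -0.49593103, -0.74589462]))
top (array([0.33543638, 0.1449271 , 0.908784  ]), array([ 0.16543935, -0.00233196, -0.98636788]))
{'time': 0.1, 'joint_positions': array([-1.43609638e+00,  8.78745057e-02,  1.37207197e+00, -3.69995778e-05,
        1.68358456e+00, -1.03079856e-01]), 'qvel': array([-6.52734415e-04, -3.16011464e-04, -3.08638331e-03, -3.22090727e-05,
       -5.27538042e-04,  1.13665159e-03]), 'joint_torque': array([ 1.16646297e-03, -3.41250336e+01, -3.03304338e+01,  7.17667001e-02,
        3.04242200e-02, -9.84338226e-05]), 'tool_pos': array([ 0.12947872, -0.5340469 ,  0.20444062]), 'ee_rot': array([-3.14142978e+00,  1.93187364e-03, -1.33302049e+00]), 'wrist_force': array([ 0.33684744,  1.05165196, -0.04394504]), 'wrist_torque': array([-0.00073734, -0.01495418, -0.00211663]), 'width': 0.09426089226484255}
```

View pics/scene0b.png

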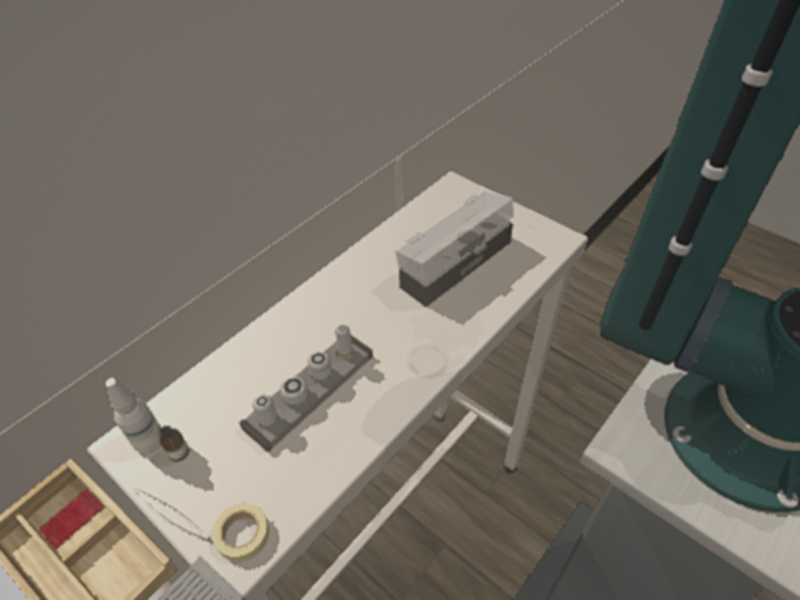

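View pics/top0b.png

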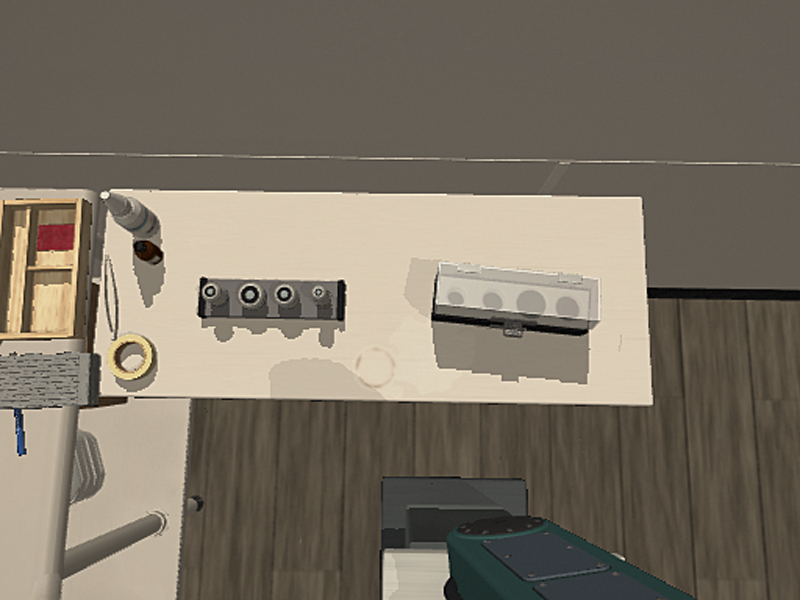

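The top view has +x up and +y to the left. The rack's objectives sit around (210–318, 293) in the 800-px picture, and the shut case spans (432–600, 262–335). I'll zoom in next.

```bash
python3 - <<'E'
from h import *
a=cv2.imread('pics/top0.png')
cv2.imwrite('pics/t_rack.png',cv2.resize(a[170:215,118:230],None,fx=7,fy=7,interpolation=cv2.INTER_CUBIC))
cv2.imwrite('pics/t_case.png',cv2.resize(a[155:225,265:395],None,fx=6,fy=6,interpolation=cv2.INTER_CUBIC))
a=cv2.imread('pics/scene0.png')
cv2.imwrite('pics/s_rack.png',cv2.resize(a[200:292,145:250],None,fx=6,fy=6,interpolation=cv2.INTER_CUBIC))
cv2.imwrite('pics/s_case.png',cv2.resize(a[115:200,245:340],None,fx=7,fy=7,interpolation=cv2.INTER_CUBIC))
E
```

```text
(no output)
```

View pics/t_rack.png

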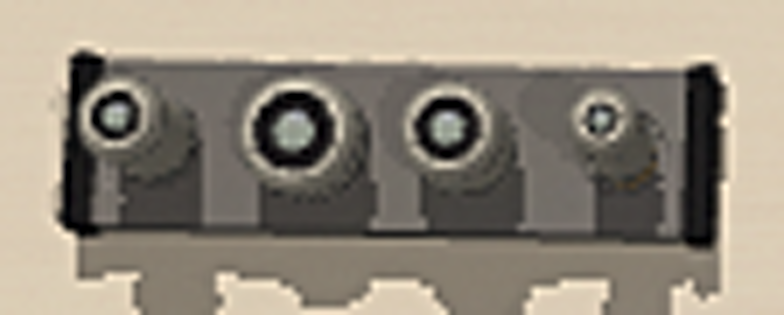

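View pics/t_case.png

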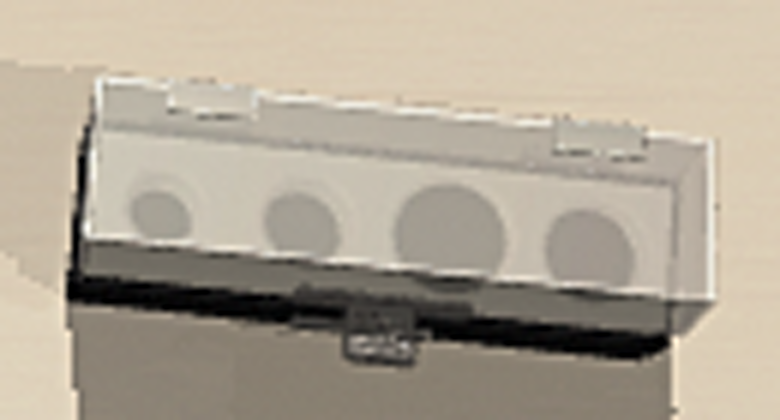

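View pics/s_rack.png

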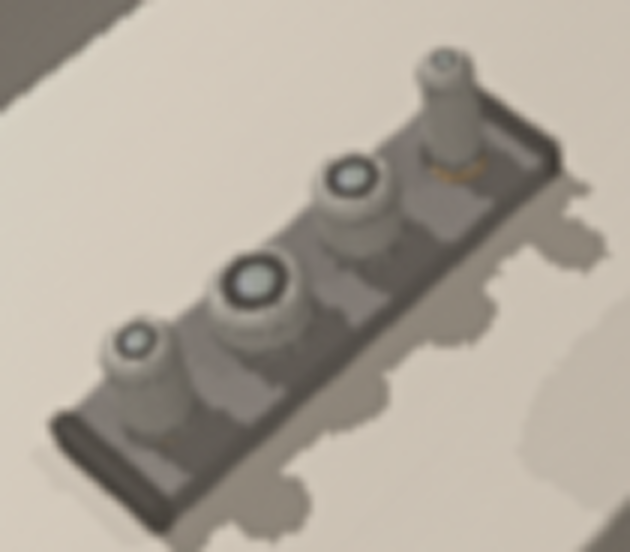

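View pics/s_case.png

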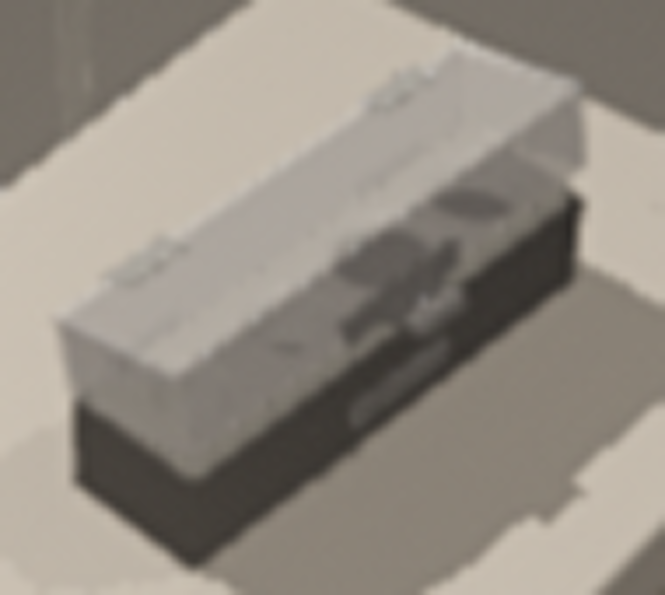

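```bash
python3 - <<'E'
from h import *
T=dict(np.load('pics/top0.npz'));S=dict(np.load('pics/scene0.npz'))
def t(x,y,f,ox,oy): return (x+.5)/f-.5+ox,(y+.5)/f-.5+oy
def tri(p,q):
    c1,d1=ray(T,*p);c2,d2=ray(S,*q)
    A=np.stack([d1,-d2],1);k=np.linalg.lstsq(A,c2-c1,rcond=None)[0]
    a=c1+k[0]*d1;b=c2+k[1]*d2;return (a+b)/2,np.linalg.norm(a-b)*1e3
tops=[(116,115,62,135,342),(294,130,42,255,281),(447,127,52,352,177),(600,118,72,444,62)]
P=[]
for x,y,z,u,v in tops:
    p=t(x,y,7,118,170);q=t(u,v,6,145,200)
    a=onz(T,*p,z/1e3);b=onz(S,*q,z/1e3);P.append(a);print('obj',a.round(4),b.round(4),tri(p,q)[0].round(4))
P=np.array(P);print('rack dir',np.degrees(np.arctan2(*(P[3]-P[0])[:2])),np.linalg.norm(np.diff(P[:,:2],axis=0),axis=1))
print('bores')
for x,y in[(160,213),(300,225),(450,233),(590,250)]:
    p=t(x,y,6,265,155);print([onz(T,*p,z).round(4) for z in(.044,.048)])
print('bench front corners',[onz(T,*t(x,y,6,265,155),0).round(4) for x,y in[(70,298),(665,355)]],[onz(S,*t(x,y,7,245,115),0).round(4) for x,y in[(192,566),(575,280)]])
print('rim front corners',[onz(S,*t(x,y,7,245,115),.042).round(4) for x,y in[(192,478),(578,195)]])
print('lid top corners',[onz(T,*t(x,y,6,265,155),.08).round(4) for x,y in[(98,80),(83,238),(713,142),(713,300)]])
print('lid top corners S',[onz(S,*t(x,y,7,245,115),.08).round(4) for x,y in[(60,322),(180,375),(582,88),(465,45)]])
print('tab', [onz(T,*t(x,y,6,265,155),.051).round(4) for x,y in[(345,358),(412,362),(345,333),(415,335)]],onz(S,*t(437,308,7,245,115),.051))
E
```

```text
obj [0.4859 0.3942 0.062 ] [0.4846 0.3939 0.062 ] [0.4855 0.394  0.0614]
obj [0.4857 0.3461 0.042 ] [0.4843 0.3453 0.042 ] [0.4851 0.3456 0.0419]
obj [0.4856 0.2983 0.052 ] [0.4843 0.2974 0.052 ] [0.485  0.2978 0.0521]
obj [0.4855 0.2503 0.072 ] [0.4831 0.2501 0.072 ] [0.4849 0.2499 0.0707]
rack dir -179.85333798707157 [0.04807254 0.04782948 0.04794716]
bores
[array([0.4858, 0.0691, 0.044 ]), array([0.4851, 0.0694, 0.048 ])]
[array([0.4823, 0.0203, 0.044 ]), array([0.4816, 0.0208, 0.048 ])]
[array([ 0.4803, -0.0319,  0.044 ]), array([ 0.4797, -0.0311,  0.048 ])]
[array([ 0.4751, -0.0805,  0.044 ]), array([ 0.4745, -0.0794,  0.048 ])]
bench front corners [array([0.4614, 0.098 , 0.    ]), array([ 0.4441, -0.118 ,  0.    ])] [array([0.4611, 0.0964, 0.    ]), array([ 0.4405, -0.1096,  0.    ])]
rim front corners [array([0.4631, 0.0948, 0.042 ]), array([ 0.4439, -0.1077,  0.042 ])]
lid top corners [array([0.5248, 0.0932, 0.08  ]), array([0.4706, 0.098 , 0.08  ]), array([ 0.5068, -0.1135,  0.08  ]), array([ 0.4532, -0.1114,  0.08  ])]
lid top corners S [array([0.5202, 0.0954, 0.08  ]), array([0.4733, 0.0893, 0.08  ]), array([ 0.4546, -0.1184,  0.08  ]), array([ 0.5019, -0.1119,  0.08  ])]
tab [array([0.4351, 0.0063, 0.051 ]), array([ 0.4342, -0.0166,  0.051 ]), array([0.4438, 0.0062, 0.051 ]), array([ 0.4435, -0.0178,  0.051 ])] [ 0.44339018 -0.01692278  0.051     ]
```

The rack order from +y is 50, 30, 40, 60 at x≈0.485. The case bores from +y are 60, 50, 30, 40. The tab is near (0.44, -0.006). I'll move above the tab with the jaws along the row.

>>> send_rows:
  rows: [19, 33, -5, 0, 0, -9, 1, 19, 33, -5, 0, 0, -9.4, 1, 19, 33, -5, 0, 0, 0, 1, 19, 33, -5, 0, 0, 0, 1, 19, 33, -5, 0, 0, 0, 1, 19, 33, -5, 0, 0, 0, 1, 19, 33, -5, 0, 0, 0, 1, 19, 33, -5, 0, 0, 0, 1]

```text
time: 1.1
tool_pos: [0.2818, -0.2692, 0.1649]
ee_rot: [3.141, 0.0, -1.655]
wrist_force: [0.7, 0.3, -0.4]
width: 0.0938
```

>>> send_rows:
  rows: [19, 33, -5, 0, 0, 0, 1, 19, 33, -5, 0, 0, 0, 1, 19, 33, -5, 0, 0, 0, 1, 19, 33, -5, 0, 0, 0, 1, 19, 33, -5, 0, 0, 0, 0.7, 19, 33, -5, 0, 0, 0, 0.7, 19, 33, -5, 0, 0, 0, 0.7, 19, 33, -5, 0, 0, 0, 0.7]

```text
time: 2.1
tool_pos: [0.4337, -0.0053, 0.1249]
ee_rot: [3.141, -0.0, -1.654]
wrist_force: [0.1, 0.2, -0.2]
width: 0.0659
```

```bash
python3 - <<'E'
from h import *
for n in('scene','top'):
    snap(n,n+'1.png')
o=get_obs(); print(o['tool_pos'],np.degrees(o['ee_rot']),o['width'],o['time'])
a=cv2.imread('pics/top1.png');b=cv2.imread('pics/scene1.png')
cv2.imwrite('pics/c1.png',np.hstack([cv2.resize(a[140:240,270:370],(400,400)),cv2.resize(b[80:200,240:360],(400,400))]))
E
```

```text
[ 0.43374007 -0.00397071  0.12432354] [ 1.79877718e+02  7.13485236e-02 -9.45246198e+01] 0.06548250957818957 2.2
```

View pics/c1.png

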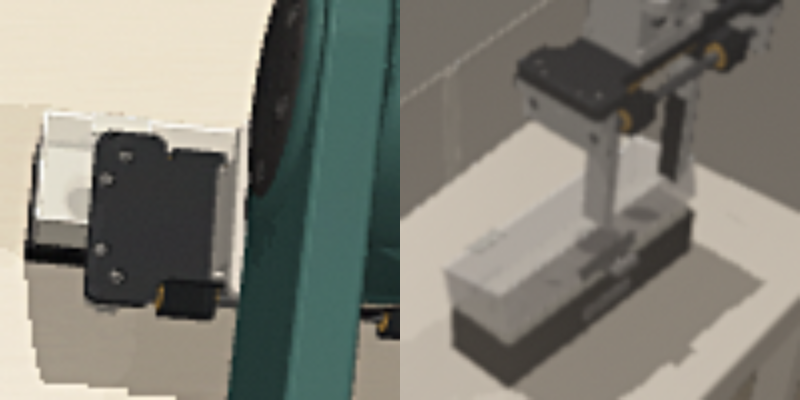

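The fingers hang just in front of the lid and the tab lies between them. I'll descend and pinch.

>>> send_rows:
  rows: [2, -1, -20, 0, 0, 0, 0.6, 1, 0, -20, 0, 0, 0, 0.6, 0, 0, -15, 0, 0, 0, 0.6, 0, 0, -12, 0, 0, 0, 0.6, 0, 0, -10, 0, 0, 0, 0.6, 0, 0, -10, 0, 0, 0, 0.6, 0, 0, 0, 0, 0, 0, 0.6, 0, 0, 0, 0, 0, 0, 0.6]

```text
time: 3.2
tool_pos: [0.4369, -0.0076, 0.0388]
ee_rot: [-3.141, -0.0, -1.654]
wrist_force: [-0.6, -0.4, 0.2]
width: 0.0564
```

>>> send_rows:
  rows: [0, 0, 0, 0, 0, 0, 0.1, 0, 0, 0, 0, 0, 0, 0.1, 0, 0, 0, 0, 0, 0, 0.1, 0, 0, 0, 0, 0, 0, 0.1, 0, 0, 0, 0, 0, 0, 0.1, 0, 0, 0, 0, 0, 0, 0.1, 0, 0, 0, 0, 0, 0, 0.1, 0, 0, 0, 0, 0, 0, 0.1]

```text
time: 4.2
tool_pos: [0.4369, -0.0044, 0.0386]
ee_rot: [-3.141, 0.007, -1.654]
wrist_force: [2.5, 7.8, 0.2]
width: 0.0233
```

The tab is pinched (23 mm), and its y is about -0.004. I'll swing it up along the arc.

>>> send_rows:
  rows: [0, 3, 0, 0, 0, 0, 0.1, 0.5, 0, 7, 0, 0, 0, 0.1, 2, 0, 7.5, 0, 0, 0, 0.1, 2, -0.2, 7, 0, 0, 0, 0.1, 3, -0.2, 6.6, 0, 0, 0, 0.1, 3.5, -0.3, 6.4, 0, 0, 0, 0.1, 4.4, -0.4, 5.8, 0, 0, 0, 0.1, 0, 0, 0, 0, 0, 0, 0.1]

```text
time: 5.2
tool_pos: [0.4537, -0.0059, 0.0773]
ee_rot: [-3.138, -0.0, -1.654]
wrist_force: [8.7, 0.1, -11.2]
width: 0.0234
```

```bash
python3 - <<'E'
from h import *
snap('scene','scene2.png')
b=cv2.imread('pics/scene2.png')
cv2.imwrite('pics/c2.png',cv2.resize(b[60:200,230:370],(560,560)))
E
```

```text
(no output)
```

View pics/c2.png

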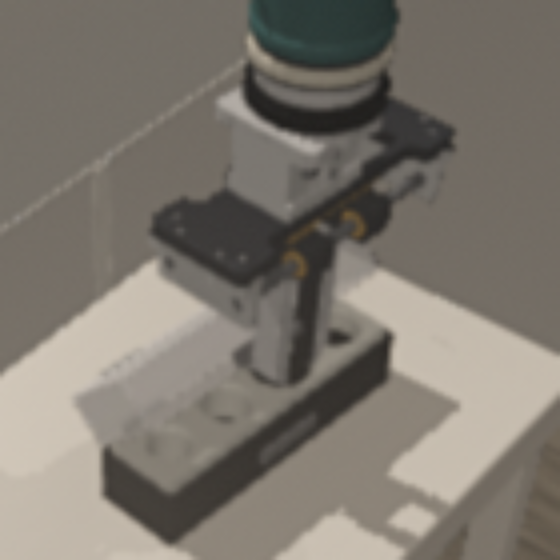

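The lid follows, with a slight outward pull on the radius. I'll continue with a small inward correction.

>>> send_rows:
  rows: [11.5, -0.9, 9.5, 0, 0, 0, 0.1, 12.5, -1, 8, 0, 0, 0, 0.1, 13.5, -1.1, 5.7, 0, 0, 0, 0.1, 14.3, -1.2, 2.9, 0, 0, 0, 0.1, 14.5, -1.2, 0, 0, 0, 0, 0.1, 14.3, -1.2, -2.8, 0, 0, 0, 0.1, 13.4, -1.1, -5.7, 0, 0, 0, 0.1, 0, 0, 0, 0, 0, 0, 0.1]

```text
time: 6.25
tool_pos: [0.544, -0.0135, 0.0982]
ee_rot: [3.135, -0.001, -1.654]
wrist_force: [-10.9, 1.2, 8.5]
width: 0.0095
```

```bash
python3 - <<'E'
from h import *
snap('scene','scene3.png')
b=cv2.imread('pics/scene3.png')
cv2.imwrite('pics/c3.png',cv2.resize(b[60:200,230:370],(560,560)))
E
```

```text
(no output)
```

View pics/c3.png

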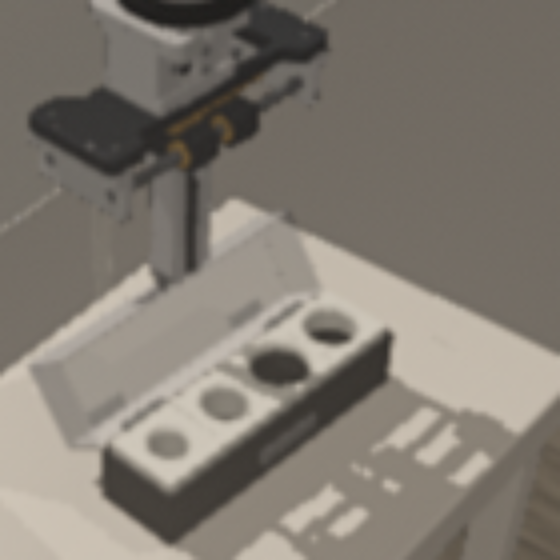

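The tab slipped out near the end, but the lid looks well past vertical. I'll back off upward toward the rack and look.

>>> send_rows:
  rows: [-4, 0, 15, 0, 0, 0, 0.1, -4, 0, 30, 0, 0, 0, 0.1, -5, 0, 40, 0, 0, 0, 0.4, -5, 30, 10, 0, 0, 10, 0.5, -5, 40, 0, 0, 0, 10, 0.5, -5, 45, 0, 0, 0, 10, 0.5, -5, 45, 0, 0, 0, 10, 0.5, -5, 45, 0, 0, 0, 9.8, 0.5]

```text
time: 7.3
tool_pos: [0.5095, 0.1934, 0.1938]
ee_rot: [-3.136, -0.003, -0.78]
wrist_force: [-0.2, -0.1, -1.0]
width: 0.047
```

```bash
python3 - <<'E'
from h import *
for n in('scene','top'): snap(n,n+'4.png')
o=get_obs(); print(o['tool_pos'],np.degrees(o['ee_rot']),o['width'],o['time'],o['wrist_force'])
a=cv2.imread('pics/top4.png');b=cv2.imread('pics/scene4.png')
cv2.imwrite('pics/t4.png',cv2.resize(a[135:225,262:395],None,fx=6,fy=6,interpolation=cv2.INTER_CUBIC))
cv2.imwrite('pics/s4.png',cv2.resize(b[95:200,230:345],None,fx=5,fy=5,interpolation=cv2.INTER_CUBIC))
E
```

```text
[0.50870333 0.19582186 0.19350877] [-1.79679133e+02 -8.14069835e-02 -4.45803009e+01] 0.047068513425460326 7.4 [ 0.13458087 -0.55737302 -0.03996505]
```

View pics/t4.png

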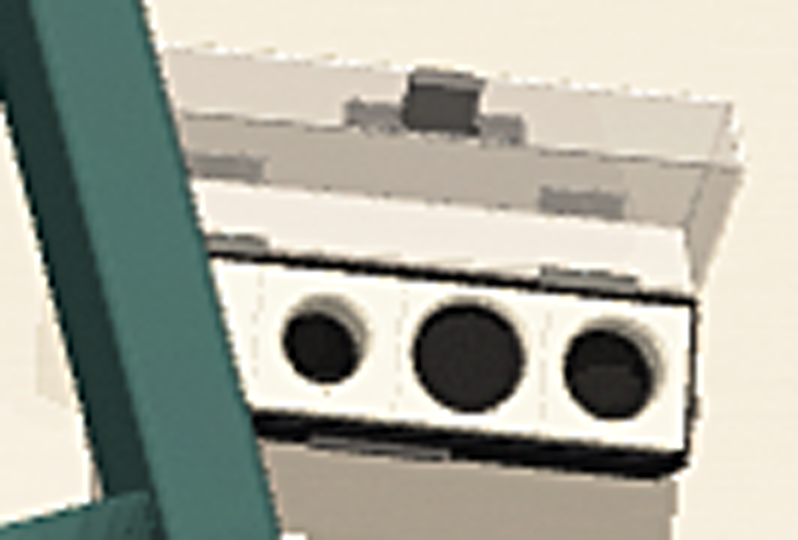

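View pics/s4.png

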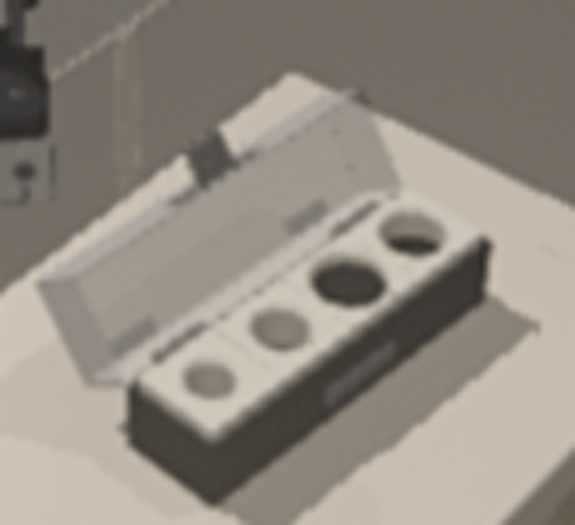

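The lid stands well open, with the tab at (445, 95) in the top crop. All bores are visible. I'll triangulate the bore mouths now.

```bash
python3 - <<'E'
from h import *
T=dict(np.load('pics/top4.npz'));S=dict(np.load('pics/scene4.npz'))
def t(x,y,f,ox,oy): return (x+.5)/f-.5+ox,(y+.5)/f-.5+oy
def tri(p,q):
    c1,d1=ray(T,*p);c2,d2=ray(S,*q)
    k=np.linalg.lstsq(np.stack([d1,-d2],1),c2-c1,rcond=None)[0]
    a=c1+k[0]*d1;b=c2+k[1]*d2;return ((a+b)/2).round(4),np.linalg.norm(a-b)*1e3
tt=lambda x,y:t(x,y,6,262,135); ss=lambda x,y:t(x,y,5,230,95)
for n,a,b in[('50',(327,338),(279,328)),('30',(468,355),(349,281)),('40',(612,368),(412,233)),('cornerRF',(687,452),(487,238))]:
    print(n,tri(tt(*a),ss(*b)),onz(T,*tt(*a),.047).round(4),onz(S,*ss(*b),.047).round(4))
print('60',onz(S,*ss(210,379),.047).round(4))
print('front',onz(T,*tt(250,408),.046).round(4),onz(T,*tt(690,455),.046).round(4),'rear',onz(T,*tt(215,258),.046).round(4),onz(T,*tt(697,300),.046).round(4))
print('sceneFL',onz(S,*ss(215,437),.046).round(4),onz(S,*ss(135,385),.046).round(4),onz(S,*ss(487,238),.046).round(4))
# tab
print('tab',tri(tt(445,95),ss(210,158)))
E
```

```text
50 (array([0.4842, 0.0172, 0.0458]), np.float64(0.7605875947431187)) [0.4843 0.0175 0.047 ] [0.4831 0.018  0.047 ]
30 (array([ 0.4785, -0.032 ,  0.046 ]), np.float64(1.9341955803727435)) [ 0.4791 -0.0313  0.047 ] [ 0.477  -0.0315  0.047 ]
40 (array([ 0.4747, -0.0816,  0.0467]), np.float64(1.6751521156998532)) [ 0.4754 -0.0811  0.047 ] [ 0.4738 -0.0818  0.047 ]
cornerRF (array([ 0.4461, -0.1083,  0.0413]), np.float64(2.524641190187056)) [ 0.4465 -0.106   0.047 ] [ 0.4419 -0.1031  0.047 ]
60 [0.4869 0.0672 0.047 ]
front [0.4594 0.0443 0.046 ] [ 0.4456 -0.1073  0.046 ] rear [0.5123 0.0563 0.046 ] [ 0.5001 -0.1117  0.046 ]
sceneFL [0.4615 0.0947 0.046 ] [0.5127 0.0926 0.046 ] [ 0.4424 -0.1041  0.046 ]
tab (array([ 0.5581, -0.0167,  0.0935]), np.float64(3.2349304425613097))
```

The insert tops are at z≈46 mm. The bores are roughly at 60 (0.4876, 0.067), 50 (0.4837, 0.0175), 30 (0.4782, -0.032) and 40 (0.4745, -0.0815). I'll start with objective_60, with the jaws diagonal.

>>> send_rows:
  rows: [-8, 18, -20, 0, 0, 0, 0.5, -8, 18, -20, 0, 0, 0, 0.5, -8, 18, -25, 0, 0, 0, 0.5, 0, 0, -25, 0, 0, 0, 0.5, 0, 0, -20, 0, 0, 0, 0.5, 0, 0, -15, 0, 0, 0, 0.5, 0, 0, -10, 0, 0, 0, 0.5, 0, 0, 0, 0, 0, 0, 0.5]

```text
time: 8.4
tool_pos: [0.4841, 0.2453, 0.0561]
ee_rot: [3.141, -0.0, -0.786]
wrist_force: [-0.2, -0.1, -0.1]
width: 0.0469
```

>>> send_rows:
  rows: [1, 4.7, -3, 0, 0, 0, 0.5, 0, 0, 0, 0, 0, 0, 0.3, 0, 0, 0, 0, 0, 0, 0.15, 0, 0, 0, 0, 0, 0, 0.1, 0, 0, 0, 0, 0, 0, 0.1, 0, 0, 0, 0, 0, 0, 0.1, 0, 0, 0, 0, 0, 0, 0.1, 0, 0, 0, 0, 0, 0, 0.1]

```text
time: 9.4
tool_pos: [0.4851, 0.2504, 0.0537]
ee_rot: [-3.141, -0.0, -0.785]
wrist_force: [-0.1, 0.3, 1.4]
width: 0.0202
```

```bash
python3 - <<'E'
from h import *
for n in('scene','top'): snap(n,n+'5.png')
o=get_obs(); print(o['tool_pos'],np.degrees(o['ee_rot']),o['width'],o['time'],o['wrist_force'])
a=cv2.imread('pics/top5.png');b=cv2.imread('pics/scene5.png')
cv2.imwrite('pics/c5.png',np.hstack([cv2.resize(a[150:230,170:250],(400,400)),cv2.resize(b[160:260,170:270],(400,400))]))
E
```

```text
[0.48515446 0.25039603 0.05365517] [-1.79974752e+02 -2.01382002e-02 -4.49753946e+01] 0.020018796972219602 9.5 [0.36075221 0.11094114 1.36292738]
```

View pics/c5.png

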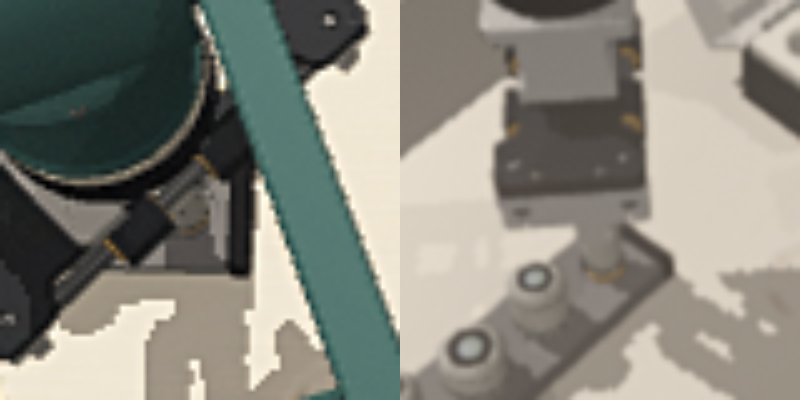

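Gripped centred at 20 mm. Lifting and carrying to insert_60.

>>> send_rows:
  rows: [0, 0, 10, 0, 0, 0, 0.1, 0, 0, 20, 0, 0, 0, 0.1, 0, 0, 30, 0, 0, 0, 0.1, 0, -10, 30, 0, 0, 0, 0.1, 0.5, -25, 0, 0, 0, 0, 0.1, 1, -32, 0, 0, 0, 0, 0.1, 1, -32, 0, 0, 0, 0, 0.1, 0, -32, 0, 0, 0, 0, 0.1]

```text
time: 10.5
tool_pos: [0.4872, 0.1184, 0.1436]
ee_rot: [3.141, 0.0, -0.785]
wrist_force: [-0.1, 0.8, -0.6]
width: 0.0202
```

>>> send_rows:
  rows: [0, -25, 0, 0, 0, 0, 0.1, 0, -17, 0, 0, 0, 0, 0.1, 0, -10, -10, 0, 0, 0, 0.1, 0, 0, -15, 0, 0, 0, 0.1, 0, 0, -10, 0, 0, 0, 0.1, 0, 0, 0, 0, 0, 0, 0.1, 0, 0, 0, 0, 0, 0, 0.1, 0, 0, 0, 0, 0, 0, 0.1]

```text
time: 11.5
tool_pos: [0.4879, 0.0676, 0.109]
ee_rot: [-3.141, -0.001, -0.784]
wrist_force: [0.8, -0.5, -1.4]
width: 0.0198
```

```bash
python3 - <<'E'
from h import *
for n in('scene','top'): snap(n,n+'6.png')
o=get_obs(); print(o['tool_pos'],np.degrees(o['ee_rot']),o['width'],o['time'],o['wrist_force'])
a=cv2.imread('pics/top6.png');b=cv2.imread('pics/scene6.png')
cv2.imwrite('pics/c6.png',np.hstack([cv2.resize(a[150:230,250:330],(400,400)),cv2.resize(b[100:200,220:320],(400,400))]))
E
```

```text
[0.48782455 0.0675001  0.10896066] [-1.79953047e+02 -4.63362167e-02 -4.49633512e+01] 0.019859440956783016 11.6 [ 0.04239593 -0.87180222 -0.91421801]
```

View pics/c6.png

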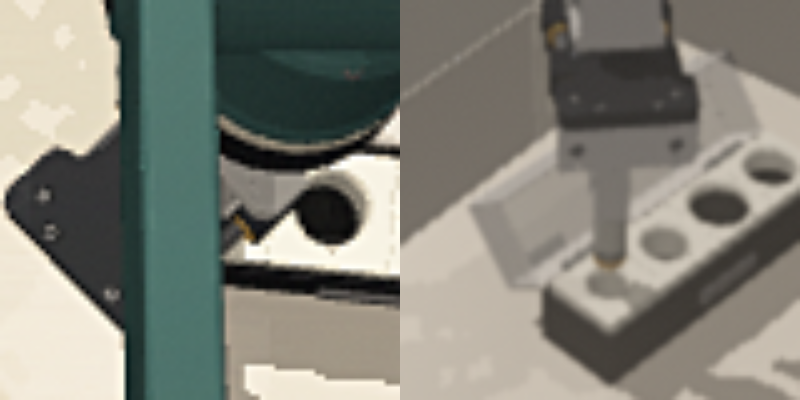

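The base is above bore 60 (scene crop 607, 265; bore 605, 285). I'll lower it carefully.

>>> send_rows:
  rows: [0, 0, -10, 0, 0, 0, 0.1, 0, 0, -10, 0, 0, 0, 0.1, 0, 0, -7, 0, 0, 0, 0.1, 0, 0, -6, 0, 0, 0, 0.1, 0, 0, -6, 0, 0, 0, 0.1, 0, 0, -6, 0, 0, 0, 0.1, 0, 0, -6, 0, 0, 0, 0.1, 0, 0, 0, 0, 0, 0, 0.1]

```text
time: 12.6
tool_pos: [0.487, 0.0674, 0.0568]
ee_rot: [3.141, 0.001, -0.785]
wrist_force: [0.5, 0.0, 0.2]
width: 0.0202
```

Going in with no force. Another ~7 mm.

>>> send_rows:
  rows: [0, 0, -2.5, 0, 0, 0, 0.1, 0, 0, -2, 0, 0, 0, 0.1, 0, 0, -1, 0, 0, 0, 0.1, 0, 0, -1, 0, 0, 0, 0.1, 0, 0, 0, 0, 0, 0, 0.1, 0, 0, 0, 0, 0, 0, 0.1, 0, 0, 0, 0, 0, 0, 0.1, 0, 0, 0, 0, 0, 0, 0.1]

```text
time: 13.6
tool_pos: [0.4877, 0.0674, 0.0516]
ee_rot: [-3.141, -0.001, -0.785]
wrist_force: [-1.8, 0.7, 5.3]
width: 0.0198
```

Contact at the floor (the case floor is about 4 mm up). Releasing and rising.

>>> send_rows:
  rows: [0, 0, 0, 0, 0, 0, 0.25, 0, 0, 0, 0, 0, 0, 0.4, 0, 0, 0, 0, 0, 0, 0.4, 0, 0, 2, 0, 0, 0, 0.4, 0, 0, 15, 0, 0, 0, 0.4, 0, 0, 25, 0, 0, 0, 0.5, 0, 0, 35, 0, 0, 0, 0.5, -1, 20, 10, 0, 0, 0, 0.5]

```text
time: 14.6
tool_pos: [0.4885, 0.0869, 0.1422]
ee_rot: [-3.137, -0.005, -0.787]
wrist_force: [-0.4, -0.0, -0.5]
width: 0.0471
```

>>> send_rows:
  rows: [-0.5, 30, 0, 0, 0, 0, 0.5, -0.5, 35, 0, 0, 0, 0, 0.5, -0.5, 35, 0, 0, 0, 0, 0.5, 0, 35, 0, 0, 0, 0, 0.5, 0, 35, -10, 0, 0, 0, 0.5, 0, 27, -20, 0, 0, 0, 0.5, 0, 13, -10, 0, 0, 0, 0.5, 0, 0, 0, 0, 0, 0, 0.5]

```text
time: 15.6
tool_pos: [0.4845, 0.2974, 0.0975]
ee_rot: [3.14, 0.0, -0.784]
wrist_force: [-0.1, -0.1, -0.0]
width: 0.0471
```

```bash
python3 - <<'E'
from h import *
for n in('scene','top'): snap(n,n+'7.png')
o=get_obs(); print(o['tool_pos'],np.degrees(o['ee_rot']),o['width'],o['time'],o['wrist_force'])
a=cv2.imread('pics/top7.png');b=cv2.imread('pics/scene7.png')
cv2.imwrite('pics/c7.png',np.hstack([cv2.resize(a[150:230,265:345],(400,400)),cv2.resize(b[100:200,220:320],(400,400))]))
E
```

```text
[0.48543149 0.2967619  0.09872925] [-1.79969243e+02 -5.19787522e-02 -4.50039267e+01] 0.046922592753383945 15.7 [ 0.30686036 -0.86391367 -0.21306857]
```

View pics/c7.png

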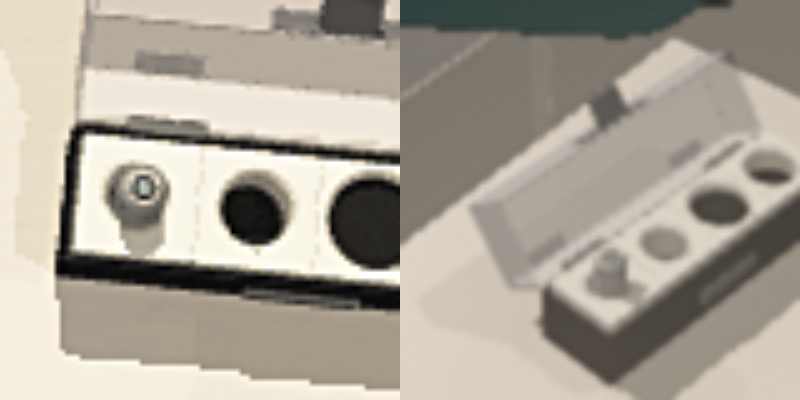

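```bash
python3 - <<'E'
from h import *
T=dict(np.load('pics/top7.npz'));S=dict(np.load('pics/scene7.npz'))
p=(143.5/5-.5+265,187.5/5-.5+150);q=(213.5/4-.5+220,258.5/4-.5+100)
c1,d1=ray(T,*p);c2,d2=ray(S,*q)
k=np.linalg.lstsq(np.stack([d1,-d2],1),c2-c1,rcond=None)[0]
print(c1+k[0]*d1,c2+k[1]*d2,onz(T,*p,.07))
E
```

```text
[0.48802845 0.06721745 0.06807581] [0.48492646 0.06524044 0.06769553] [0.4876792  0.06739531 0.07      ]
```

Objective_60 is home (top at z≈0.068–0.07, upright). Next is objective_40.

>>> send_rows:
  rows: [0, 0, -20, 0, 0, 0, 0.5, 0, 1, -20, 0, 0, 0, 0.5, 0, 0, -15, 0, 0, 0, 0.5, 0, 0, -9, 0, 0, 0, 0.5, 0, 0, -1, 0, 0, 0, 0.5, 0, 0, 0, 0, 0, 0, 0.3, 0, 0, 0, 0, 0, 0, 0.2, 0, 0, 0, 0, 0, 0, 0.2]

```text
time: 16.7
tool_pos: [0.4856, 0.2986, 0.0337]
ee_rot: [-3.14, -0.001, -0.785]
wrist_force: [-0.0, -1.2, 1.8]
width: 0.0302
```

>>> send_rows:
  rows: [0, 0, 0, 0, 0, 0, 0.2, 0, 0, 0, 0, 0, 0, 0.2, 0, 0, 0, 0, 0, 0, 0.2, 0, 0, 0, 0, 0, 0, 0.2, 0, 0, 0, 0, 0, 0, 0.2, 0, 0, 0, 0, 0, 0, 0.2, 0, 0, 0, 0, 0, 0, 0.2, 0, 0, 0, 0, 0, 0, 0.2]

```text
time: 17.7
tool_pos: [0.4855, 0.2986, 0.0337]
ee_rot: [-3.14, -0.001, -0.785]
wrist_force: [0.4, -0.2, 4.7]
width: 0.0302
```

>>> send_rows:
  rows: [0, 0, 10, 0, 0, 0, 0.2, 0, 0, 25, 0, 0, 0, 0.2, 0, 0, 30, 0, 0, 0, 0.2, 0, -10, 30, 0, 0, 0, 0.2, -1, -30, 0, 0, 0, 0, 0.2, -1, -45, 0, 0, 0, 0, 0.2, -1, -45, 0, 0, 0, 0, 0.2, -1, -45, 0, 0, 0, 0, 0.2]

```text
time: 18.7
tool_pos: [0.48, 0.1221, 0.1273]
ee_rot: [3.14, 0.001, -0.784]
wrist_force: [0.9, -1.3, -0.1]
width: 0.03
```

>>> send_rows:
  rows: [-1, -45, 0, 0, 0, 0, 0.2, -1, -45, 0, 0, 0, 0, 0.2, -1, -45, 0, 0, 0, 0, 0.2, -1, -40, 0, 0, 0, 0, 0.2, -1, -20, 0, 0, 0, 0, 0.2, -1, -10, -15, 0, 0, 0, 0.2, -1, 0, -15, 0, 0, 0, 0.2, 0, 0, 0, 0, 0, 0, 0.2]

```text
time: 19.7
tool_pos: [0.4721, -0.0803, 0.0951]
ee_rot: [3.139, 0.005, -0.784]
wrist_force: [0.5, -0.1, -1.4]
width: 0.0297
```

```bash
python3 - <<'E'
from h import *
for n in('scene','top'): snap(n,n+'8.png')
o=get_obs(); print(o['tool_pos'],np.degrees(o['ee_rot']),o['width'],o['time'],o['wrist_force'])
a=cv2.imread('pics/top8.png');b=cv2.imread('pics/scene8.png')
cv2.imwrite('pics/c8.png',np.hstack([cv2.resize(a[150:230,310:390],(400,400)),cv2.resize(b[80:180,250:350],(400,400))]))
E
```

```text
[ 0.47363437 -0.08067392  0.09726622] [ 1.79976779e+02  7.04471709e-02 -4.48998483e+01] 0.02985863933031324 19.8 [-0.91322806  0.64324123 -0.41548018]
```

View pics/c8.png

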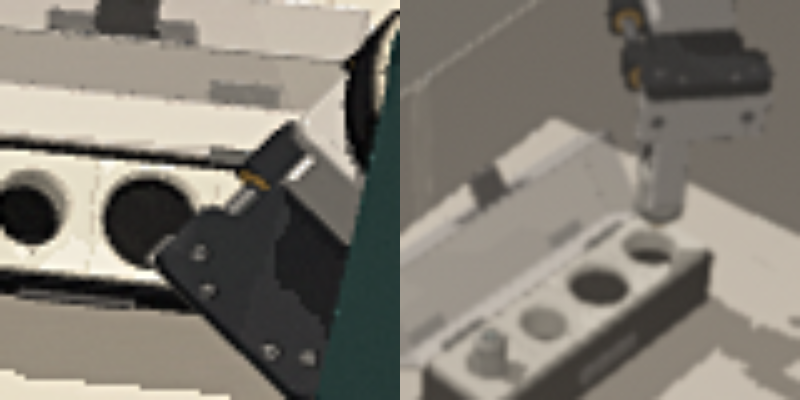

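The base is above bore 40. Lowering.

>>> send_rows:
  rows: [1, -0.8, -10, 0, 0, 0, 0.2, 0, 0, -10, 0, 0, 0, 0.2, 0, 0, -7, 0, 0, 0, 0.2, 0, 0, -5, 0, 0, 0, 0.2, 0, 0, -5, 0, 0, 0, 0.2, 0, 0, -4, 0, 0, 0, 0.2, 0, 0, 0, 0, 0, 0, 0.2, 0, 0, 0, 0, 0, 0, 0.2]

```text
time: 20.8
tool_pos: [0.4751, -0.0825, 0.0571]
ee_rot: [-3.141, -0.0, -0.785]
wrist_force: [0.4, -0.6, -0.9]
width: 0.0299
```

>>> send_rows:
  rows: [0, 0, -2, 0, 0, 0, 0.2, 0, 0, -1, 0, 0, 0, 0.2, 0, 0, -1, 0, 0, 0, 0.2, 0, 0, 0, 0, 0, 0, 0.2, 0, 0, 0, 0, 0, 0, 0.2, 0, 0, 0, 0, 0, 0, 0.2, 0, 0, 0, 0, 0, 0, 0.2, 0, 0, 0, 0, 0, 0, 0.2]

```text
time: 21.8
tool_pos: [0.475, -0.0824, 0.0529]
ee_rot: [-3.142, -0.0, -0.785]
wrist_force: [0.1, 0.6, -0.6]
width: 0.0303
```

Free so far. About 2 mm more.

>>> send_rows:
  rows: [0, 0, -1, 0, 0, 0, 0.2, 0, 0, -0.8, 0, 0, 0, 0.2, 0, 0, 0, 0, 0, 0, 0.2, 0, 0, 0, 0, 0, 0, 0.2, 0, 0, 0, 0, 0, 0, 0.2, 0, 0, 0, 0, 0, 0, 0.2, 0, 0, 0, 0, 0, 0, 0.2, 0, 0, 0, 0, 0, 0, 0.2]

```text
time: 22.8
tool_pos: [0.4751, -0.0825, 0.0517]
ee_rot: [-3.141, -0.0, -0.785]
wrist_force: [-2.4, 0.5, 5.1]
width: 0.0297
```

>>> send_rows:
  rows: [0, 0, 0, 0, 0, 0, 0.35, 0, 0, 0, 0, 0, 0, 0.5, 0, 0, 0, 0, 0, 0, 0.5, 0, 0, 2, 0, 0, 0, 0.5, 0, 0, 15, 0, 0, 0, 0.5, 0, 0, 25, 0, 0, 0, 0.55, 0, 15, 25, 0, 0, 0, 0.55, 1, 35, 5, 0, 0, 0, 0.55]

```text
time: 23.8
tool_pos: [0.4779, -0.0331, 0.1268]
ee_rot: [-3.138, -0.005, -0.788]
wrist_force: [0.5, -0.5, -0.6]
width: 0.0517
```

>>> send_rows:
  rows: [1, 45, 0, 0, 0, 0, 0.55, 1, 50, 0, 0, 0, 0, 0.55, 1, 50, 0, 0, 0, 0, 0.55, 1, 50, 0, 0, 0, 0, 0.55, 1, 50, 0, 0, 0, 0, 0.55, 1, 50, 0, 0, 0, 0, 0.55, 1, 40, 0, 0, 0, 0, 0.55, 1, 30, 0, 0, 0, 0, 0.55]

```text
time: 24.8
tool_pos: [0.484, 0.3347, 0.1244]
ee_rot: [-3.14, -0.0, -0.784]
wrist_force: [0.5, 0.2, -0.2]
width: 0.0514
```

```bash
python3 - <<'E'
from h import *
for n in('scene','top'): snap(n,n+'9.png')
o=get_obs(); print(o['tool_pos'],np.degrees(o['ee_rot']),o['width'],o['time'],o['wrist_force'])
a=cv2.imread('pics/top9.png');b=cv2.imread('pics/scene9.png')
cv2.imwrite('pics/c9.png',np.hstack([cv2.resize(a[150:230,310:390],(400,400)),cv2.resize(b[80:180,250:350],(400,400))]))
E
```

```text
[0.48384256 0.33538474 0.12402503] [-1.79896545e+02  1.62299178e-02 -4.47666364e+01] 0.05147784173392742 24.9 [-0.39911837  0.25819794  0.48257101]
```

View pics/c9.png

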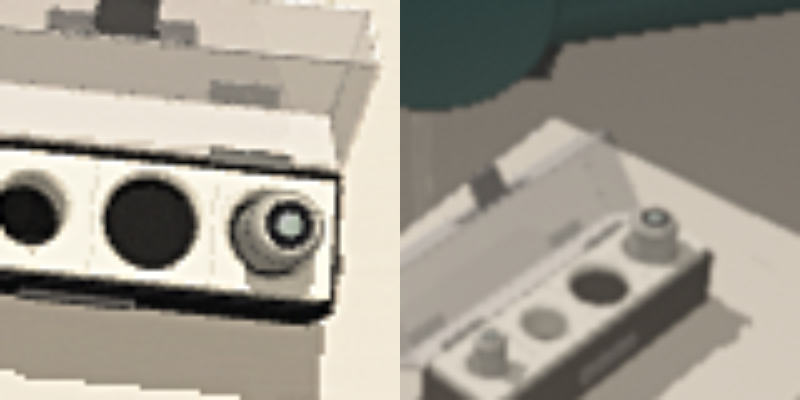

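Objective_40 is home. Now objective_30.

>>> send_rows:
  rows: [1, 8, -10, 0, 0, 0, 0.55, 0.5, 2.5, -25, 0, 0, 0, 0.55, 0, 0, -25, 0, 0, 0, 0.55, 0, 0, -20, 0, 0, 0, 0.55, 0, 0, -12, 0, 0, 0, 0.55, 0, 0, -9, 0, 0, 0, 0.55, 0, 0, 0, 0, 0, 0, 0.55, 0, 0, 0, 0, 0, 0, 0.55]

```text
time: 25.9
tool_pos: [0.486, 0.3433, 0.023]
ee_rot: [-3.14, -0.001, -0.785]
wrist_force: [0.1, -0.5, 0.1]
width: 0.0515
```

>>> send_rows:
  rows: [-0.8, 2.7, 0, 0, 0, 0, 0.55, 0, 0, 0, 0, 0, 0, 0.4, 0, 0, 0, 0, 0, 0, 0.25, 0, 0, 0, 0, 0, 0, 0.25, 0, 0, 0, 0, 0, 0, 0.25, 0, 0, 0, 0, 0, 0, 0.25, 0, 0, 0, 0, 0, 0, 0.25, 0, 0, 0, 0, 0, 0, 0.25]

```text
time: 26.9
tool_pos: [0.4848, 0.3459, 0.0224]
ee_rot: [-3.141, -0.0, -0.785]
wrist_force: [-0.8, -0.0, 2.8]
width: 0.035
```

>>> send_rows:
  rows: [0, 0, 10, 0, 0, 0, 0.25, 0, 0, 25, 0, 0, 0, 0.25, 0, 0, 30, 0, 0, 0, 0.25, 0, -10, 25, 0, 0, 0, 0.25, 0, -30, 0, 0, 0, 0, 0.25, -1, -45, 0, 0, 0, 0, 0.25, -1, -45, 0, 0, 0, 0, 0.25, -1, -45, 0, 0, 0, 0, 0.25]

```text
time: 27.9
tool_pos: [0.4812, 0.1693, 0.1121]
ee_rot: [3.141, -0.0, -0.785]
wrist_force: [1.1, -0.3, -1.1]
width: 0.0358
```

>>> send_rows:
  rows: [-1, -45, 0, 0, 0, 0, 0.25, -1, -45, 0, 0, 0, 0, 0.25, -1, -45, 0, 0, 0, 0, 0.25, 0, -40, 0, 0, 0, 0, 0.25, 0, -20, 0, 0, 0, 0, 0.25, 0, -9, -10, 0, 0, 0, 0.25, 0, 0, -10, 0, 0, 0, 0.25, 0, 0, 0, 0, 0, 0, 0.25]

```text
time: 28.9
tool_pos: [0.4774, -0.0322, 0.0903]
ee_rot: [3.14, 0.003, -0.784]
wrist_force: [0.5, 0.3, -1.6]
width: 0.0352
```

```bash
python3 - <<'E'
from h import *
for n in('scene','top'): snap(n,n+'10.png')
o=get_obs(); print(o['tool_pos'],np.degrees(o['ee_rot']),o['width'],o['time'],o['wrist_force'])
a=cv2.imread('pics/top10.png');b=cv2.imread('pics/scene10.png')
cv2.imwrite('pics/c10.png',np.hstack([cv2.resize(a[150:230,290:370],(400,400)),cv2.resize(b[80:180,250:350],(400,400))]))
E
```

```text
[ 0.47842881 -0.03236032  0.09167933] [ 1.79979602e+02  4.72242802e-02 -4.49008897e+01] 0.03477511771094086 29.0 [ 0.97450005  0.0658333  -0.84311149]
```

View pics/c10.png

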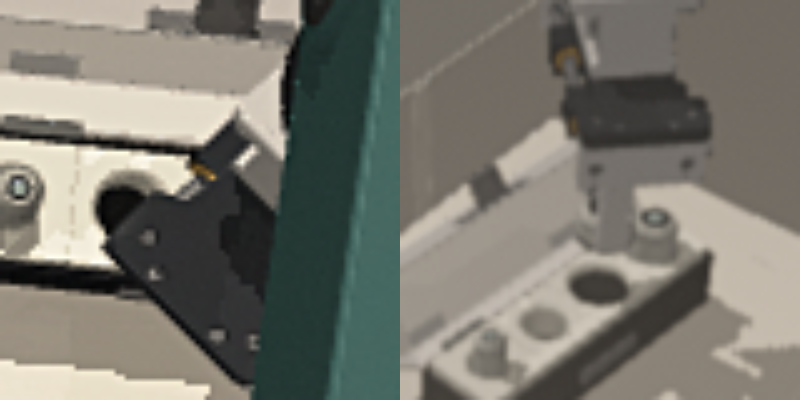

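Hovering over bore 30. Lowering.

>>> send_rows:
  rows: [0, 0, -10, 0, 0, 0, 0.25, 0, 0, -10, 0, 0, 0, 0.25, 0, 0, -7, 0, 0, 0, 0.25, 0, 0, -5, 0, 0, 0, 0.25, 0, 0, -3, 0, 0, 0, 0.25, 0, 0, 0, 0, 0, 0, 0.25, 0, 0, 0, 0, 0, 0, 0.25, 0, 0, 0, 0, 0, 0, 0.25]

```text
time: 30.0
tool_pos: [0.4789, -0.0333, 0.0574]
ee_rot: [-3.141, -0.001, -0.785]
wrist_force: [-0.9, 0.4, -1.2]
width: 0.0348
```

>>> send_rows:
  rows: [0, 0, -1.5, 0, 0, 0, 0.25, 0, 0, -1.5, 0, 0, 0, 0.25, 0, 0, -1, 0, 0, 0, 0.25, 0, 0, -1, 0, 0, 0, 0.25, 0, 0, 0, 0, 0, 0, 0.25, 0, 0, 0, 0, 0, 0, 0.25, 0, 0, 0, 0, 0, 0, 0.25, 0, 0, 0, 0, 0, 0, 0.25]

```text
time: 31.0
tool_pos: [0.4787, -0.0333, 0.0521]
ee_rot: [-3.142, -0.0, -0.785]
wrist_force: [-0.2, -0.3, -1.2]
width: 0.0352
```

>>> send_rows:
  rows: [0, 0.5, -1, 0, 0, 0, 0.25, 0, 0, -1, 0, 0, 0, 0.25, 0, 0, 0, 0, 0, 0, 0.25, 0, 0, 0, 0, 0, 0, 0.25, 0, 0, 0, 0, 0, 0, 0.25, 0, 0, 0, 0, 0, 0, 0.25, 0, 0, 0, 0, 0, 0, 0.25, 0, 0, 0, 0, 0, 0, 0.25]

```text
time: 32.0
tool_pos: [0.4787, -0.0327, 0.0503]
ee_rot: [-3.141, -0.0, -0.785]
wrist_force: [-0.4, 0.8, 3.5]
width: 0.0348
```

Contact at the expected floor. Release, then objective_50.

>>> send_rows:
  rows: [0, 0, 0, 0, 0, 0, 0.45, 0, 0, 0, 0, 0, 0, 0.47, 0, 0, 0, 0, 0, 0, 0.47, 0, 0, 2, 0, 0, 0, 0.47, 0, 0, 15, 0, 0, 0, 0.47, 0, 0, 25, 0, 0, 0, 0.47, 0, 15, 25, 0, 0, 0, 0.47, 1, 35, 5, 0, 0, 0, 0.47]

```text
time: 33.0
tool_pos: [0.4816, 0.0168, 0.1258]
ee_rot: [-3.138, -0.005, -0.788]
wrist_force: [1.3, 0.1, 0.3]
width: 0.0442
```

>>> send_rows:
  rows: [1, 45, 0, 0, 0, 0, 0.47, 1, 50, 0, 0, 0, 0, 0.47, 1, 50, 0, 0, 0, 0, 0.47, 1, 50, 0, 0, 0, 0, 0.47, 1, 50, 0, 0, 0, 0, 0.47, 0.5, 50, 0, 0, 0, 0, 0.47, 0, 45, 0, 0, 0, 0, 0.47, 0, 35, 0, 0, 0, 0, 0.47]

```text
time: 34.0
tool_pos: [0.4852, 0.3945, 0.1234]
ee_rot: [-3.14, -0.0, -0.784]
wrist_force: [0.0, 0.1, -0.3]
width: 0.0443
```

```bash
python3 - <<'E'
from h import *
for n in('scene','top'): snap(n,n+'11.png')
o=get_obs(); print(o['tool_pos'],np.degrees(o['ee_rot']),o['width'],o['time'],o['wrist_force'])
a=cv2.imread('pics/top11.png');b=cv2.imread('pics/scene11.png')
cv2.imwrite('pics/c11.png',np.hstack([cv2.resize(a[150:230,290:370],(400,400)),cv2.resize(b[80:180,250:350],(400,400))]))
E
```

```text
[0.48472632 0.39571126 0.12290259] [-1.79888318e+02  4.12150462e-02 -4.47449968e+01] 0.04422421184021008 34.1 [-0.60134182  0.4725024  -0.01090224]
```

View pics/c11.png

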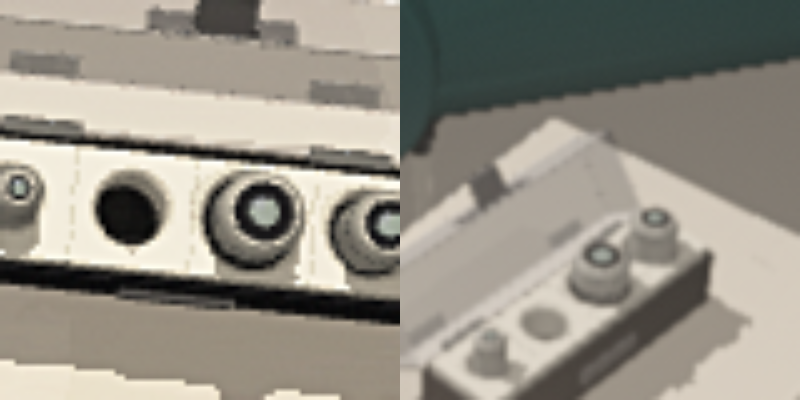

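Objective_30 is home. Descending on objective_50.

>>> send_rows:
  rows: [0, -1.5, -10, 0, 0, 0, 0.47, 0, 0, -25, 0, 0, 0, 0.47, 0, 0, -20, 0, 0, 0, 0.47, 0, 0, -14, 0, 0, 0, 0.47, 0, 0, -9, 0, 0, 0, 0.47, 0, 0, 0, 0, 0, 0, 0.47, 0, 0, 0, 0, 0, 0, 0.47, 0, 0, 0, 0, 0, 0, 0.47]

```text
time: 35.1
tool_pos: [0.4857, 0.3912, 0.0451]
ee_rot: [-3.14, -0.0, -0.785]
wrist_force: [0.2, 0.7, 0.5]
width: 0.0441
```

>>> send_rows:
  rows: [0, 0, -1, 0, 0, 0, 0.47, 0, 0, 0, 0, 0, 0, 0.3, 0, 0, 0, 0, 0, 0, 0.2, 0, 0, 0, 0, 0, 0, 0.2, 0, 0, 0, 0, 0, 0, 0.2, 0, 0, 0, 0, 0, 0, 0.2, 0, 0, 0, 0, 0, 0, 0.2, 0, 0, 0, 0, 0, 0, 0.2]

```text
time: 36.1
tool_pos: [0.4852, 0.3907, 0.0431]
ee_rot: [-3.142, -0.0, -0.785]
wrist_force: [-0.2, -0.8, -1.2]
width: 0.0252
```

This grasp is about 3 mm off in y, so I'll open, recentre and regrip.

>>> send_rows:
  rows: [0, 0, 0, 0, 0, 0, 0.4, 0, 0, 0, 0, 0, 0, 0.4, -0.3, 3, 0, 0, 0, 0, 0.4, 0, 0, 0, 0, 0, 0, 0.4, 0, 0, 0, 0, 0, 0, 0.3, 0, 0, 0, 0, 0, 0, 0.2, 0, 0, 0, 0, 0, 0, 0.2, 0, 0, 0, 0, 0, 0, 0.2]

```text
time: 37.1
tool_pos: [0.4849, 0.3938, 0.0431]
ee_rot: [-3.142, -0.0, -0.785]
wrist_force: [0.4, 0.5, 0.1]
width: 0.0252
```

>>> send_rows:
  rows: [0, 0, 0, 0, 0, 0, 0.2, 0, 0, 0, 0, 0, 0, 0.2, 0, 0, 0, 0, 0, 0, 0.2, 0, 0, 0, 0, 0, 0, 0.2, 0, 0, 0, 0, 0, 0, 0.2, 0, 0, 0, 0, 0, 0, 0.2, 0, 0, 0, 0, 0, 0, 0.2, 0, 0, 0, 0, 0, 0, 0.2]

```text
time: 38.1
tool_pos: [0.4849, 0.3938, 0.0431]
ee_rot: [3.142, -0.0, -0.785]
wrist_force: [-0.4, -0.0, -0.4]
width: 0.0254
```

>>> send_rows:
  rows: [0, 0, 10, 0, 0, 0, 0.2, 0, 0, 25, 0, 0, 0, 0.2, 0, 0, 30, 0, 0, 0, 0.2, 0, -10, 30, 0, 0, 0, 0.2, 0, -30, 0, 0, 0, 0, 0.2, -0.3, -45, 0, 0, 0, 0, 0.2, -0.3, -45, 0, 0, 0, 0, 0.2, -0.3, -45, 0, 0, 0, 0, 0.2]

```text
time: 39.1
tool_pos: [0.484, 0.2175, 0.139]
ee_rot: [-3.14, -0.001, -0.785]
wrist_force: [0.5, -0.2, 0.1]
width: 0.0252
```

>>> send_rows:
  rows: [-0.3, -45, 0, 0, 0, 0, 0.2, 0, -45, 0, 0, 0, 0, 0.2, 0, -45, 0, 0, 0, 0, 0.2, 0, -37, 0, 0, 0, 0, 0.2, 0, -20, 0, 0, 0, 0, 0.2, 0, -9, -15, 0, 0, 0, 0.2, 0, 0, -15, 0, 0, 0, 0.2, 0, 0, 0, 0, 0, 0, 0.2]

```text
time: 40.1
tool_pos: [0.4819, 0.0187, 0.1056]
ee_rot: [3.139, 0.004, -0.784]
wrist_force: [-0.3, -0.4, -0.1]
width: 0.0253
```

```bash
python3 - <<'E'
from h import *
for n in('scene','top'): snap(n,n+'12.png')
o=get_obs(); print(o['tool_pos'],np.degrees(o['ee_rot']),o['width'],o['time'],o['wrist_force'])
a=cv2.imread('pics/top12.png');b=cv2.imread('pics/scene12.png')
cv2.imwrite('pics/c12.png',np.hstack([cv2.resize(a[150:230,270:350],(400,400)),cv2.resize(b[80:180,230:330],(400,400))]))
E
```

```text
[0.48331371 0.01860986 0.10751421] [ 1.79962336e+02  5.84265777e-02 -4.48992824e+01] 0.024952240176798673 40.2 [-0.78302679 -0.47307859 -0.32280789]
```

View pics/c12.png

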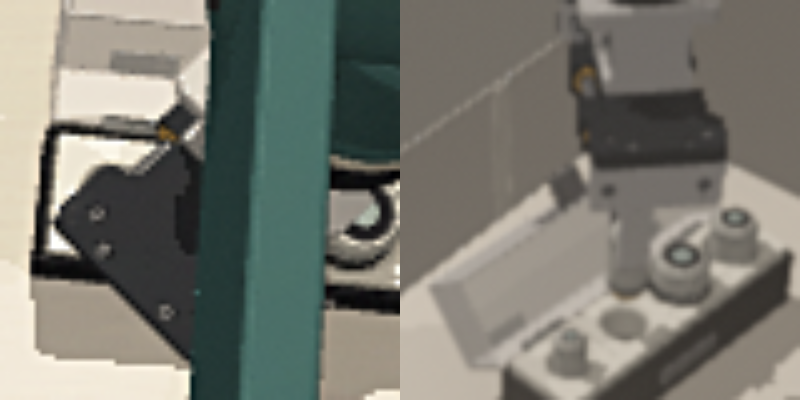

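Over bore 50. Lowering.

>>> send_rows:
  rows: [0, 0, -10, 0, 0, 0, 0.2, 0, 0, -12, 0, 0, 0, 0.2, 0, 0, -8, 0, 0, 0, 0.2, 0, 0, -6, 0, 0, 0, 0.2, 0, 0, -5, 0, 0, 0, 0.2, 0, 0, -5, 0, 0, 0, 0.2, 0, 0, -3, 0, 0, 0, 0.2, 0, 0, 0, 0, 0, 0, 0.2]

```text
time: 41.2
tool_pos: [0.4835, 0.0177, 0.0589]
ee_rot: [3.141, 0.0, -0.785]
wrist_force: [0.3, -0.3, -0.4]
width: 0.0252
```

>>> send_rows:
  rows: [0, 0, -2, 0, 0, 0, 0.2, 0, 0, -1.5, 0, 0, 0, 0.2, 0, 0, -1, 0, 0, 0, 0.2, 0, 0, -1, 0, 0, 0, 0.2, 0, 0, 0, 0, 0, 0, 0.2, 0, 0, 0, 0, 0, 0, 0.2, 0, 0, 0, 0, 0, 0, 0.2, 0, 0, 0, 0, 0, 0, 0.2]

```text
time: 42.2
tool_pos: [0.4837, 0.0178, 0.0537]
ee_rot: [-3.141, -0.0, -0.785]
wrist_force: [0.5, -0.0, -0.1]
width: 0.0253
```

>>> send_rows:
  rows: [0, 0, -1, 0, 0, 0, 0.2, 0, 0, -1, 0, 0, 0, 0.2, 0, 0, -1, 0, 0, 0, 0.2, 0, 0, 0, 0, 0, 0, 0.2, 0, 0, 0, 0, 0, 0, 0.2, 0, 0, 0, 0, 0, 0, 0.2, 0, 0, 0, 0, 0, 0, 0.2, 0, 0, 0, 0, 0, 0, 0.2]

```text
time: 43.2
tool_pos: [0.4838, 0.0178, 0.0509]
ee_rot: [-3.141, -0.0, -0.785]
wrist_force: [-1.7, 0.1, 4.3]
width: 0.025
```

Contact. Release and rise, turning the jaws to the row direction.

>>> send_rows:
  rows: [0, 0, 0, 0, 0, 0, 0.35, 0, 0, 0, 0, 0, 0, 0.4, 0, 0, 0, 0, 0, 0, 0.4, 0, 0, 2, 0, 0, 0, 0.4, 0, 0, 15, 0, 0, 0, 0.4, 0, 0, 25, 0, 0, 0, 0.4, 0, 0, 35, 0, 0, -10, 0.2, 5, 0, 35, 0, 0, -10, 0]

```text
time: 44.2
tool_pos: [0.4887, 0.0178, 0.1649]
ee_rot: [-3.14, -0.001, -1.14]
wrist_force: [1.1, -0.5, -1.7]
width: 0.021
```

>>> send_rows:
  rows: [20, -8, 0, 0, 0, -10, 0, 25, -9, 0, 0, 0, -10, 0, 25, -9, 0, 0, 0, -10, 0, 20, -9, 0, 0, 0, 0, 0, 12, 0, 0, 0, 0, 0, 0, 0, 0, 0, 0, 0, 0, 0, 0, 0, 0, 0, 0, 0, 0, 0, 0, 0, 0, 0, 0, 0]

```text
time: 45.2
tool_pos: [0.5902, -0.0169, 0.1629]
ee_rot: [-3.141, -0.0, -1.657]
wrist_force: [0.2, -0.2, 0.8]
width: 0.0006
```

```bash
python3 - <<'E'
from h import *
for n in('scene','top'): snap(n,n+'13.png')
o=get_obs(); print(o['tool_pos'],np.degrees(o['ee_rot']),o['width'],o['time'],o['wrist_force'])
a=cv2.imread('pics/top13.png');b=cv2.imread('pics/scene13.png')
cv2.imwrite('pics/c13.png',np.hstack([cv2.resize(a[120:230,260:370],(400,400)),cv2.resize(b[80:180,230:330],(400,400))]))
E
```

```text
[ 0.59027146 -0.01702492  0.16287156] [-1.79989121e+02 -5.24029723e-03 -9.49603646e+01] 0.00047571321804498046 45.3 [0.62780231 0.50564418 0.78592878]
```

View pics/c13.png

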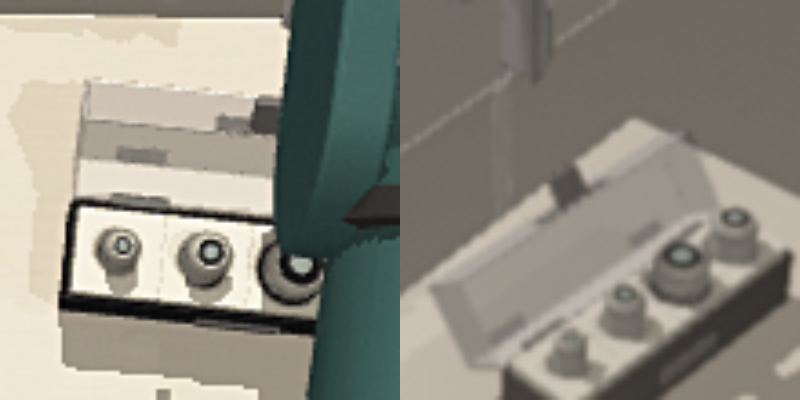

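All four objectives stand in their inserts with the lid open. Now I'll lower the closed fingers behind the tab.

>>> send_rows:
  rows: [0, 0, -20, 0, 0, 0, 0, 0, 0, -20, 0, 0, 0, 0, 0, 0, -13, 0, 0, 0, 0, 0, 0, -9, 0, 0, 0, 0, 0, 0, 0, 0, 0, 0, 0, -6, 0.5, 0, 0, 0, 0, 0, -6, 0.5, 0, 0, 0, 0, 0, -5, 0.5, 0, 0, 0, 0, 0]

```text
time: 46.3
tool_pos: [0.5737, -0.0157, 0.1013]
ee_rot: [-3.14, -0.0, -1.658]
wrist_force: [3.0, 0.2, 0.6]
width: 0.0006
```

```bash
python3 - <<'E'
from h import *
for n in('scene','top'): snap(n,n+'14.png')
o=get_obs(); print(o['tool_pos'],o['time'],o['wrist_force'])
a=cv2.imread('pics/top14.png');b=cv2.imread('pics/scene14.png')
cv2.imwrite('pics/c14.png',np.hstack([cv2.resize(a[120:230,260:370],(400,400)),cv2.resize(b[80:180,230:330],(400,400))]))
E
```

```text
[ 0.57385246 -0.01576576  0.10146484] 46.4 [ 0.43214494  0.11040896 -0.12714377]
```

View pics/c14.png

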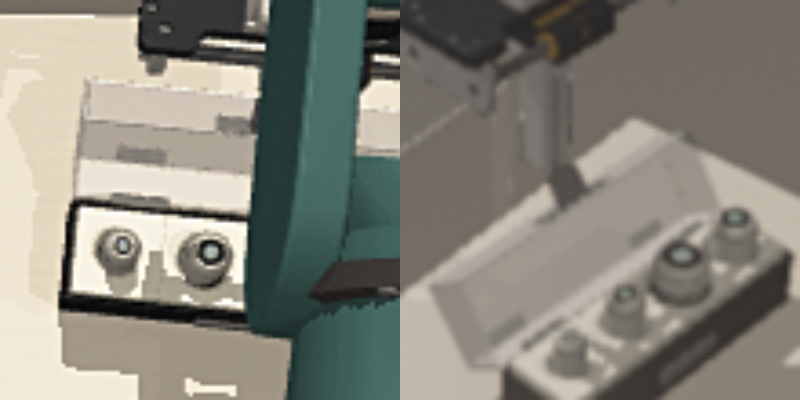

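The fingers are behind the tab and touching it (3 N). Pushing along the arc.

>>> send_rows:
  rows: [-9, 0.8, 5, 0, 0, 0, 0, -9, 0.8, 5, 0, 0, 0, 0, -11, 0.9, 4, 0, 0, 0, 0, -11, 0.9, 3.5, 0, 0, 0, 0, -12, 1, 0.5, 0, 0, 0, 0, -12, 1, 0, 0, 0, 0, 0, -11, 0.9, -2.5, 0, 0, 0, 0, -11, 0.9, -3.5, 0, 0, 0, 0]

```text
time: 47.4
tool_pos: [0.4866, -0.0084, 0.1119]
ee_rot: [3.141, 0.0, -1.658]
wrist_force: [2.0, 0.5, -0.4]
width: 0.0005
```

```bash
python3 - <<'E'
from h import *
for n in('scene','top'): snap(n,n+'15.png')
o=get_obs(); print(o['tool_pos'],o['time'],o['wrist_force'])
a=cv2.imread('pics/top15.png');b=cv2.imread('pics/scene15.png')
cv2.imwrite('pics/c15.png',np.hstack([cv2.resize(a[120:230,260:370],(400,400)),cv2.resize(b[80:180,230:330],(400,400))]))
E
```

```text
[ 0.48560885 -0.0083434   0.11158912] 47.5 [-0.20096571 -0.94714329  0.23513494]
```

View pics/c15.png

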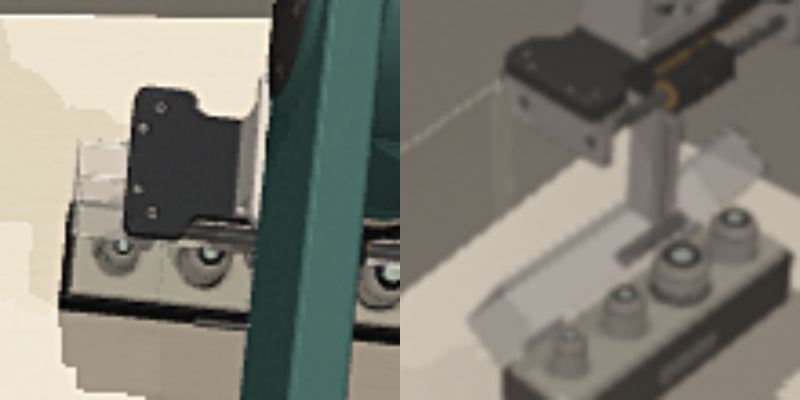

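>>> send_rows:
  rows: [-6, 0.5, -3, 0, 0, 0, 0, -6, 0.5, -4, 0, 0, 0, 0, -6, 0.5, -5, 0, 0, 0, 0, -6, 0.5, -5, 0, 0, 0, 0, -5, 0.4, -6, 0, 0, 0, 0, -3.5, 0.3, -6, 0, 0, 0, 0, -3, 0.2, -6, 0, 0, 0, 0, 0, 0, 0, 0, 0, 0, 0]

```text
time: 48.5
tool_pos: [0.4487, -0.0052, 0.0762]
ee_rot: [3.134, 0.0, -1.657]
wrist_force: [-6.6, 1.7, 2.8]
width: 0.0003
```

```bash
python3 - <<'E'
from h import *
for n in('scene','top'): snap(n,n+'16.png')
o=get_obs(); print(o['tool_pos'],o['time'],o['wrist_force'])
a=cv2.imread('pics/top16.png');b=cv2.imread('pics/scene16.png')
cv2.imwrite('pics/c16.png',np.hstack([cv2.resize(a[120:230,260:370],(400,400)),cv2.resize(b[80:180,230:330],(400,400))]))
E
```

```text
[ 0.44870032 -0.00522983  0.07618312] 48.6 [-5.82258223  0.12423255  3.49525513]
```

View pics/c16.png

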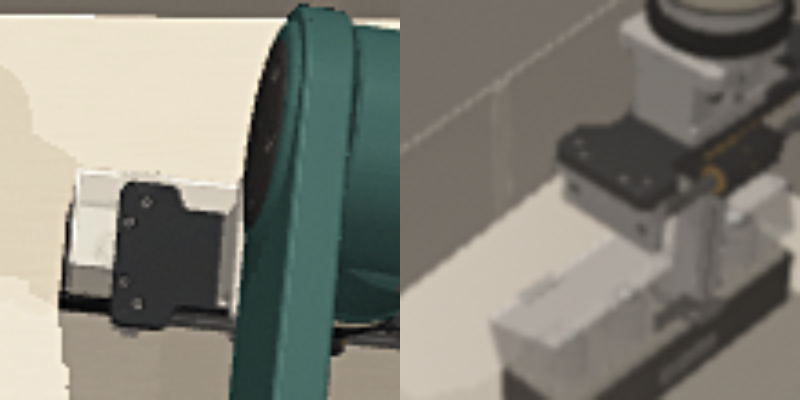

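The lid is about 0.35 rad from shut. I'll back off, rise, then press the lid top from above.

>>> send_rows:
  rows: [-6, 0, 2, 0, 0, 0, 0, 0, 0, 20, 0, 0, 0, 0, 0, 0, 25, 0, 0, 0, 0, 15, -1, 0, 0, 0, 0, 0, 18, -1.5, 0, 0, 0, 0, 0, 0, 0, -8, 0, 0, 0, 0, 0, 0, -6, 0, 0, 0, 0, 0, 0, -6, 0, 0, 0, 0]

```text
time: 49.6
tool_pos: [0.4783, -0.008, 0.1033]
ee_rot: [3.14, -0.0, -1.658]
wrist_force: [0.4, -0.0, -0.3]
width: 0.0007
```

>>> send_rows:
  rows: [0, 0, -5, 0, 0, 0, 0, 0, 0, -5, 0, 0, 0, 0, 0, 0, -4, 0, 0, 0, 0, 0, 0, -4, 0, 0, 0, 0, 0, 0, 0, 0, 0, 0, 0, 0, 0, 0, 0, 0, 0, 0, 0, 0, 0, 0, 0, 0, 0, 0, 0, 0, 0, 0, 0, 0]

```text
time: 50.6
tool_pos: [0.4793, -0.0082, 0.0865]
ee_rot: [-3.141, -0.0, -1.658]
wrist_force: [0.1, 0.4, 1.7]
width: 0.0006
```

>>> send_rows:
  rows: [0, 0, -2, 0, 0, 0, 0, 0, 0, -2, 0, 0, 0, 0, 0, 0, -1.5, 0, 0, 0, 0, 0, 0, -1, 0, 0, 0, 0, 0, 0, -1, 0, 0, 0, 0, 0, 0, 0, 0, 0, 0, 0, 0, 0, 0, 0, 0, 0, 0, 0, 0, 0, 0, 0, 0, 0]

```text
time: 51.6
tool_pos: [0.4773, -0.008, 0.0796]
ee_rot: [3.137, -0.0, -1.658]
wrist_force: [-7.8, 0.8, 10.1]
width: 0.0008
```

>>> send_rows:
  rows: [-1, 0, -1, 0, 0, 0, 0, -1, 0, -1, 0, 0, 0, 0, 0, 0, 0, 0, 0, 0, 0, 0, 0, 0, 0, 0, 0, 0, 0, 0, 0, 0, 0, 0, 0, 0, 0, 0, 0, 0, 0, 0, 0, 0, 0, 0, 0, 0, 0, 0, 0, 0, 0, 0, 0, 0]

```text
time: 52.6
tool_pos: [0.4773, -0.008, 0.0796]
ee_rot: [-3.141, -0.0, -1.657]
wrist_force: [-6.9, 0.7, 15.2]
width: 0.0005
```

>>> send_rows:
  rows: [0, 0, 10, 0, 0, 0, 0, 0, 0, 30, 0, 0, 0, 0, 0, 10, 40, 0, 0, 0, 0, -10, 40, 20, 0, 0, 0, 0, -20, 50, 20, 0, 0, 0, 0, -20, 50, 0, 0, 0, 0, 0, -20, 50, 0, 0, 0, 0, 0, 0, 40, 0, 0, 0, 0, 0]

```text
time: 53.6
tool_pos: [0.4064, 0.2339, 0.1971]
ee_rot: [-3.14, 0.001, -1.656]
wrist_force: [0.2, 0.6, 0.5]
width: 0.0005
```

```bash
python3 - <<'E'
from h import *
for n in('scene','top'): snap(n,n+'17.png')
o=get_obs(); print(o['tool_pos'],o['time'],o['wrist_force'])
a=cv2.imread('pics/top17.png');b=cv2.imread('pics/scene17.png')
cv2.imwrite('pics/c17.png',np.hstack([cv2.resize(a[130:230,275:375],(400,400)),cv2.resize(b[100:200,245:345],(400,400))]))
E
```

```text
[0.40669612 0.2350473  0.19649774] 53.7 [0.50156439 0.03011782 0.83669749]
```

View pics/c17.png

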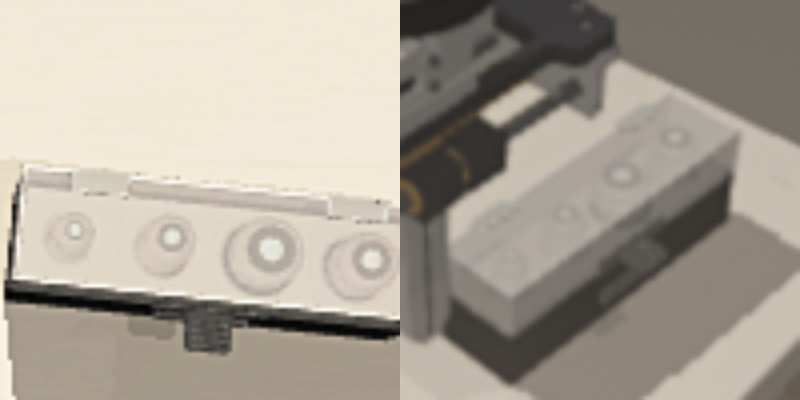

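```bash
python3 - <<'E'
from h import *
f=lambda n,r:cv2.resize(cv2.imread(n)[r[0]:r[1],r[2]:r[3]],(400,290),interpolation=cv2.INTER_CUBIC)
A=(155,225,270,366);B=(115,200,250,355)
cv2.imwrite('pics/c18.png',np.vstack([np.hstack([f('pics/top0.png',A),f('pics/top17.png',A)]),np.hstack([f('pics/scene0.png',B),f('pics/scene17.png',B)])]))
E
```

View pics/c18.png

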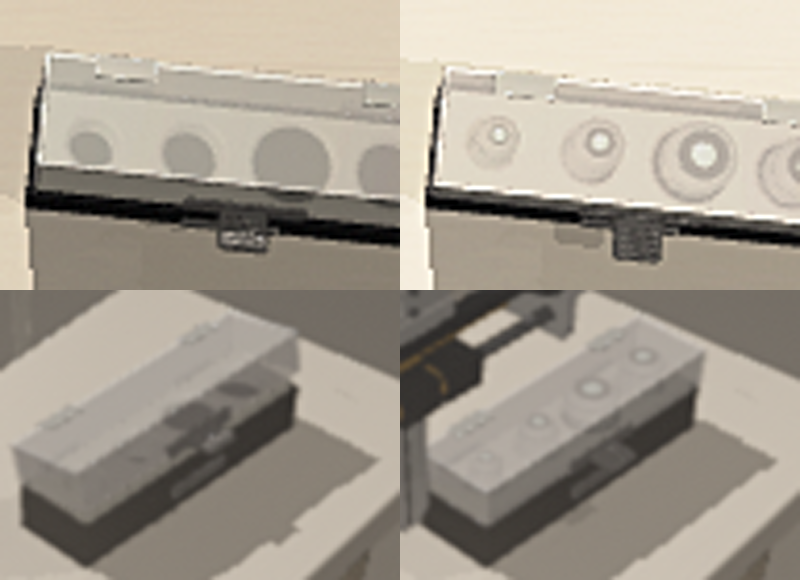

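```bash
python3 - <<'E'
from h import *
T=dict(np.load('pics/top17.npz'));S=dict(np.load('pics/scene17.npz'))
for n,p,q in[('lidFL',(32.5*.24+269.5,188.5*70/290+154.5),(87.5*105/400+249.5,201*85/290+114.5)),
 ('tabtip',(237.5*.24+269.5,258*70/290+154.5),(225.5*105/400+249.5,160*85/290+114.5))]:
    c1,d1=ray(T,*p);c2,d2=ray(S,*q)
    k=np.linalg.lstsq(np.stack([d1,-d2],1),c2-c1,rcond=None)[0]
    print(n,c1+k[0]*d1,c2+k[1]*d2)
E
```

```text
lidFL [0.45879224 0.10016188 0.08084849] [0.45827756 0.09983149 0.08078967]
tabtip [ 0.42883072 -0.00072975  0.06237634] [ 0.42815853 -0.00112899  0.06237087]
```

The lid's front corner triangulates to z≈0.081 (80 mm when shut), and pressing at 15 N met a hard stop at z≈0.080. The arm is clear, so I'm handing in.

```bash
python3 -c "
from bench import *
print(close_job()); o=get_obs(); print(o['time'],o['wrist_force'])"
```

```text
the job is handed in; nothing more can be done
None
the job is handed in; nothing more can be done
```

I opened the lid to about 2.2 rad and set each objective down to the bottom of its own bore. I then shut the lid by pushing the tab from behind and pressing on the lid top, and handed the job in at about 54 s. No verdict was reported.

- **Objectives:** at each placement the wrist felt the bore floor with 3.5–5.3 N at, or within about 2 mm of, the expected height. In the pictures all four stand in the right inserts, upright, with the lid still open. I triangulated a height only for objective_60, whose top was at z≈0.068 (about 0.070 if home).
- **Lid:** pressing harder, up to 15 N, did not move it below z≈0.080. Its front corner triangulates to z≈0.081, against 80 mm when shut. The arm was clear of everything at hand-in.
- **Corrected on the way:** the tab slipped out of the fingers near the end of opening, but the lid was already past vertical. The first grasp of objective_50 was about 3 mm off centre, so I opened and regripped before lifting.
- **Checks that disagreed:**
  - The case floor is about 4 mm up by touch, but the cameras suggested 2 mm.
  - A rough triangulation of the tab's tip gave z≈0.062, higher than it should be. I put that down to mismatched points in the two views and relied on the lid corner instead.
  - Compared with the first pictures, the lid now sits lower than it did at the start, so it was probably slightly ajar then.

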